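Unlock the two-dial battery box

TASK

The battery box is kept shut by two spring bolts, one for each dial, and the code is 3 on the left dial and 2 on the right. The dials are worn, so turn each one slowly to about its number and feel for the spot where the orange bolt springs back and the dial stops; do not force a dial or the lid against a bolt. Once both bolts are back, lift the lid by its knob, leave it standing well open, and leave the other things on the cabinet as they are.

Things in the scene. Friction and masses are not known exactly. Their poses are not given: they have to be found in the camera images.
- box: battery box, fixed: 94 (x) by 276 (y) mm, deck 45 mm high. Origin: centre of the underside; x runs from front to hinge, y to the left, z up. Black wings carry the dials at y = +95 (left) and -95 mm (right), x = 0; a clear, blue-edged lid between them. On each dial's grey cap the numbers 1-6 are pips (1 one big red pip), 60 deg apart; the one at the red mark in front of the dial is set
- dial_left (a joint): left dial, rad, positive counter-clockwise from above, range -3.1 to 3.1, rub 0.05 Nm. Number 1 is set at 0, 2 at 1.047, 3 at 2.094. Starts at 0.90 to 1.50. Worn: the true gate for 3 lies up to 0.3 rad either side of 2.094, new each time, play 0.1 rad. At the gate the bolt's pin, 17 mm off the axis, springs in and catches the dial: turning on loads the pin, damaged above 15 N (0.25 Nm)
- dial_right (a joint): right dial, same kind and numbers; code 2 is nominally at 1.047 rad, the true gate up to 0.3 rad either side. Starts at 1.65 to 2.25 rad, so it is turned clockwise
- grip_left (a point): point on the left dial's upright axis, in its black grip bar, 78 mm above the cabinet; its x axis runs along the bar and turns with the dial (bar along the box's x at 0 rad). Bar 36 mm long, 10 thick, 30 high; its top 8 mm above this point, the cap (56 mm across) 22 mm below it
- grip_right (a point): the same on the right dial
- bolt_left: left spring bolt: orange block 14 x 21 x 6 mm sliding along the box's y on the deck between dial and lid. Origin: its pin at the dial, 49 mm above the cabinet. Locked: origin at box y = +72.5 mm, inner end 4 mm over the lid's edge. Free: sprung by itself (2 to 4 N, damped, 0.2 s) to y = +78.5 mm, clear of the lid. Nothing may load it by more than 15 N
- bolt_right: right spring bolt, the mirror image: locked at y = -72.5 mm in the box's frame, free at y = -78.5 mm
- lid (a joint): angle of the clear lid, rad: 0 shut, up to 1.5, rising about a hinge along the box's y axis at x = +45 mm, 40 mm above the cabinet. Lid 90 by 100 mm and 5 mm thick, 90 g; the hinge rubs (0.08 Nm), so the lid stays where it is left
- lid_knob (a point): centre of the lid's blue ball knob, 18 mm across, on an 8 mm stalk near the front edge: 80 mm in front of the hinge line and 31 mm above it when shut (71 mm above the cabinet), 26 mm above the lid's top. Pinched from both sides along the box's y, the ball can pivot between the fingers as the lid rises
- caddy: black caddy with three slots, fixed, 168 mm long in its y and 85 mm high, 38 mm wide on a 70 mm foot; origin at the centre of its underside
- remote_a: grey remote, 21 by 44 by 155 mm, standing in the caddy; origin at the centre of its underside
- remote_b: the same, in the next slot
- coaster: white ceramic coaster, 96 mm across and 8 mm thick, lying loose behind the box; origin at the centre of its underside
- torch: chrome torch, 42 mm across at its head and 122 mm high, standing loose on its lens to the left of the box; origin at the centre of its underside
Not all that is in view belongs to the job. Of the things that look like the torch, take the one that is farthest from the robot's base at the start.

How it is judged (in metres and radians):
On the way:
1. both bolts have sprung back into their dials while the lid is still shut (y of bolt_left in the frame of box above 0.0765 m and y of bolt_right in the frame of box below -0.0765 m and value of joint lid below 0.15 rad), for 0.2 s.
At the end, for the whole second after the job is handed in: the lid stands still, open by more than 0.75 rad (43 degrees); both bolts are back in their dials (more than 76.5 mm from the box's middle line); remotes, coaster and torch within 20 mm of where they stood, the torch upright within 0.2 rad (value of joint lid above 0.75 rad and velocity of joint lid between -0.1 and 0.1 rad/s and y of bolt_left in the frame of box above 0.0765 m and y of bolt_right in the frame of box below -0.0765 m and distance of each of remote_a, remote_b, coaster, torch from where it was at the start of the episode below 0.02 m and angle between torch's own z axis and vertical below 0.2 rad); the robot touches nothing.
It fails at once if the left bolt is loaded by more than 15 N (dial or lid forced against it) (contact force between bolt_left and anything else above 15 N).
It fails at once if the right bolt is loaded by more than 15 N (dial or lid forced against it) (contact force between bolt_right and anything else above 15 N).
It fails at once if the torch is knocked over (angle between torch's own z axis and vertical above 0.5 rad).
It fails at once if a bystander is pushed more than 30 mm (distance of any of torch, coaster, remote_a, remote_b from where it was at the start of the episode above 0.03 m).
It also fails if it takes over 67 s, if anything falls off the work surface, if the arm or the gripper's body presses on something with over 40 N, if the wrist force passes 120 N, or if a joint passes its speed limit or range.

ROBOT

A 6-joint arm with a two-finger parallel gripper is mounted at the origin on the work surface. World frame = base frame: x ahead of the robot, y to its left, z up, the work surface at z = 0. Lengths are in mm, angles in degrees, forces in N, time in s.
With the tool pointing down it reaches from about 250 to 725 mm from the base axis. Payload 9.7 kg.
Tool frame: the origin (TCP) lies on the centre line of the jaws, within the pads' length; the fingertips stand 8 mm ahead of it and the grasp point (between the pads) lies 11 mm behind it; z points along the fingers, y is the line along which they close (so a half turn about z gives the same grasp; the last joint's range is limited). The gripper opens to 85 mm and grips with 20 to 120 N. Pads are 22 mm wide; open, the fingers measure 114 mm over their backs; the gripper's body (76 mm by 85 mm) begins 54 mm behind the grasp point. The pads swing forward as they close: fully open they stand 13 mm farther back than shut.
Start: joints at [-64.286, 4.979, 10.078, 95.1, 0, 90], TCP at [238.634, -495.531, 239.284] pointing down, gripper open.
Joint ranges: [-179.16, 179.16], [-48.56, 103.87], [-65.8, 70.77], [-126.05, 130.52], [-82.76, 87.17], [-180, 180]. Speed limits (degrees/s): [127.2, 127.2, 147.25, 180, 180, 180].

INTERFACE

Orientations are given as [roll, pitch, yaw] about the fixed x, y, z axes, in that order (R = Rz(yaw) Ry(pitch) Rx(roll)).
In Python, from rig import robot gives the robot as it stands. Calls block until the motion is done:
- robot.movep(position, orientation): joint-space move of the TCP to a pose.
- robot.move_l(position, orientation=None, v=150, guard=None): straight line of the TCP; orientation=None keeps the orientation; v is the mean speed in mm/s. With guard (N) it stops when the force on the tool has changed by that much, and returns True; else False.
- robot.move_joints(angles): joint-space move.
- robot.release() and robot.gripper_close(force=None): open the fingers fully, or close them until they stop; force is the grip in N (None keeps the last).
- robot.sleep(seconds).
- robot.ik(position, orientation): joint angles nearest the present ones, or None.
- robot.capture(name): name is "scene" or "top"; returns (picture, depth): 480x640x3 uint8, blue, green, red; 480x640 float32, mm along the optical axis (not along the pixel's ray), 0 where there is no reading.
- robot.get_calibration(name): a dict with "camera_matrix" (3x3 intrinsics, pixels), "k1" (the pictures are not rectified: a ray, as slopes to the right and down, at radius r is drawn at 1 + k1 r^2 times it, then the intrinsics apply), "cam_to_world" (4x4, takes a point from camera to world coordinates). Camera axes: x right, y up, looking along -z (the intrinsics and any distortion apply to the point x, -y, -z); pixel columns grow to the right and rows downward; lengths in mm; the calibration is good to about 2 mm. A picture is of the moment at which its call begins. get_calibration takes no time and is no camera call.
A pose or a line that the arm cannot do raises robot.PlanningError and nothing moves.
- robot.sign_off(): hands the job in; it is judged then, once.
Readings, each from a call of its own:
- robot.get_clock(): time.
- robot.get_joints(): joint angles.
- robot.get_joint_velocities(): joint speeds.
- robot.get_effort(): joint torques, N m.
- robot.get_tool_pos(): TCP position.
- robot.get_tool_rot(): TCP orientation.
- robot.get_wrist_force(): force on the tool from outside, world axes, zero at the start.
- robot.get_ft_torque(): the same for the moment, N m.
- robot.get_finger_gap(): opening from 0.0 (shut) to 1.0 (fully open).
- robot.get_finger_force(): force on a finger pad.
Only numpy, scipy, OpenCV 4.12 (cv2) and the standard library are available. Lean on these libraries where they do the work, as an engineer would, in place of code of your own. Each camera call takes 0.05 s, during which the arm holds its last target. There are 200 camera calls.

## Working session

There is one attempt and no reset: what is moved stays moved. The work goes in short steps, each a Python script; the robot and the scene stay as the last script left them, time stands still between calls to the robot, and variables do not carry over. Pictures are saved under pics/ and viewed, at most 10 in all, crops included, and the job is handed in when it is done.

```bash
ls; mkdir -p pics
python3 - <<'E'
from rig import robot
import cv2,numpy as np
for n in("scene","top"):
    p,d=robot.capture(n); cv2.imwrite(f"pics/{n}0.png",p); np.save(f"pics/{n}0.npy",d)
    c=robot.get_calibration(n); print(n,c)
print(robot.get_clock())
E
```

```text
pics
scene {'camera_matrix': array([[586.99760679,   0.        , 327.56987729],
       [  0.        , 586.99760679, 246.45188379],
       [  0.        ,   0.        ,   1.        ]]), 'k1': -0.15049255893716887, 'cam_to_world': array([[-3.84820118e-01, -4.93867226e-01,  7.79749088e-01,
         1.50962330e+03],
       [ 9.22959196e-01, -2.12977291e-01,  3.20604111e-01,
         3.12382725e+02],
       [ 7.73298569e-03,  8.43051503e-01,  5.37777244e-01,
         7.75055339e+02],
       [ 0.00000000e+00,  0.00000000e+00,  0.00000000e+00,
         1.00000000e+00]])}
top {'camera_matrix': array([[574.53869792,   0.        , 311.59589812],
       [  0.        , 574.53869792, 250.88276747],
       [  0.        ,   0.        ,   1.        ]]), 'k1': -0.017845325160698398, 'cam_to_world': array([[ 3.41446554e-03,  9.88542440e-01, -1.50904558e-01,
         2.95060718e+02],
       [-9.99955095e-01,  2.04118207e-03, -9.25430705e-03,
        -1.03050943e+02],
       [-8.84025159e-03,  1.50929380e-01,  9.88505019e-01,
         1.52750454e+03],
       [ 0.00000000e+00,  0.00000000e+00,  0.00000000e+00,
         1.00000000e+00]])}
0.1
```

View pics/scene0.png

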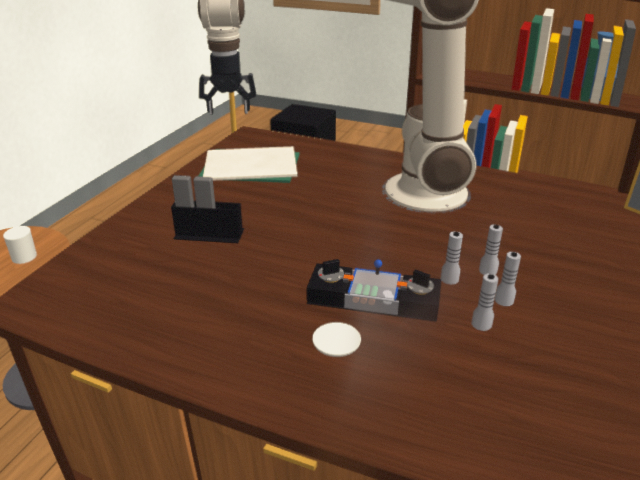

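View pics/top0.png

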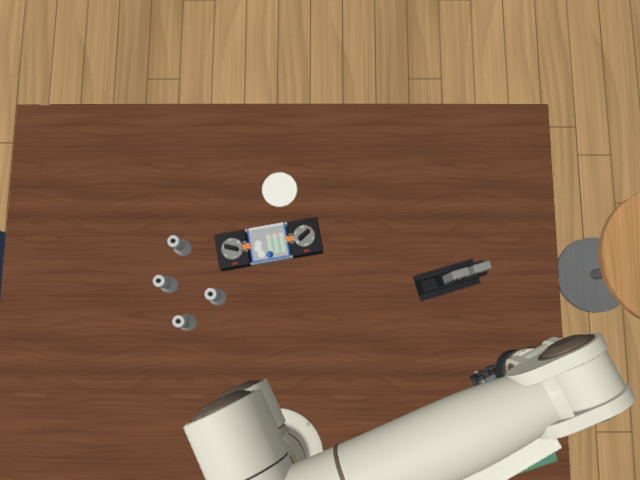

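```bash
cat > h.py <<'E'
import cv2,numpy as np
from rig import robot
def ray(n,u,v):
    c=robot.get_calibration(n);K=c["camera_matrix"];T=c["cam_to_world"]
    p=cv2.undistortPoints(np.array([[[u,v]]],float),K,np.array([c["k1"],0,0,0,0]))  # refined below
    xd=np.array([(u-K[0,2])/K[0,0],(v-K[1,2])/K[1,1]]);x=xd.copy()
    for _ in range(30): x=xd/(1+c["k1"]*(x@x))
    return T[:3,3],T[:3,:3]@np.array([x[0],-x[1],-1])
def onz(n,u,v,z):
    o,d=ray(n,u,v);return o+d*(z-o[2])/d[2]
def proj(n,P):
    c=robot.get_calibration(n);K=c["camera_matrix"];T=c["cam_to_world"]
    q=T[:3,:3].T@(np.asarray(P,float)-T[:3,3]);x=np.array([q[0],-q[1]])/-q[2]
    x=x*(1+c["k1"]*(x@x));return K[0,0]*x[0]+K[0,2],K[1,1]*x[1]+K[1,2]
def blobs(m,amin=4):
    n,l,s,c=cv2.connectedComponentsWithStats(m.astype(np.uint8));return [(s[i,4],c[i].round(2)) for i in range(1,n) if s[i,4]>=amin]
E
python3 - <<'E'
from h import *
p=cv2.imread("pics/top0.png");s=cv2.imread("pics/scene0.png")
a=cv2.resize(p[205:280,205:335],None,fx=6,fy=6,interpolation=cv2.INTER_CUBIC)[:, :780]
b=cv2.resize(s[250:325,300:450],None,fx=5,fy=5,interpolation=cv2.INTER_CUBIC)
cv2.imwrite("pics/topc.png",a);cv2.imwrite("pics/scenec.png",b)
for n,im,(x0,x1,y0,y1) in(("top",p,(205,335,205,280)),("scene",s,(300,450,250,325))):
    hsv=cv2.cvtColor(im,cv2.COLOR_BGR2HSV);H,S,V=[hsv[...,i].astype(int) for i in range(3)]
    roi=np.zeros(H.shape,bool);roi[y0:y1,x0:x1]=1
    for nm,m,z in(("orange",(H>5)&(H<18)&(S>180)&(V>150),51),("blue",(H>105)&(H<125)&(S>150)&(V>80),71),("red",((H<5)|(H>174))&(S>150)&(V>110),46),):
        for A,c in blobs(m&roi): print(n,nm,A,c,onz(n,*c,z).round(1))
    blk=(V<45)&roi
    m=cv2.morphologyEx(blk.astype(np.uint8),cv2.MORPH_CLOSE,np.ones((5,5)))
    print(n,[ (A,c) for A,c in blobs(m,50)])
    if n=="top":
        pts=np.argwhere(blk)[:,::-1]
        w=np.array([onz(n,*q,45)[:2] for q in pts],np.float32)
        print(cv2.minAreaRect(w))
E
```

```text
top blue 4 [285.  229.5] [573.1 -20.6  71. ]
top blue 7 [248.14 238.  ] [550.6  74.2  71. ]
top blue 6 [287.67 245.5 ] [531.3 -27.9  71. ]
top blue 5 [289. 253.] [511.8 -31.5  71. ]
top blue 5 [251. 255.] [506.4  66.   71. ]
top blue 20 [269.25 253.95] [509.2  19.2  71. ]
top red 9 [305.89 250.22] [522.9 -74.3  46. ]
top red 9 [234.78 262.89] [489.2 110.8  46. ]
top [(np.int32(51), array([316.1 , 225.45])), (np.int32(82), array([308.24, 253.41])), (np.int32(108), array([238.7 , 264.35]))]
((540.0558471679688, 22.229164123535156), (94.50226593017578, 268.73992919921875), 10.536858558654785)
scene orange 32 [348.16 276.41] [551.7 -33.5  51. ]
scene orange 36 [401.75 283.56] [531.7  79.2  51. ]
scene blue 26 [378.62 262.38] [504.   17.6  71. ]
scene blue 4 [354.25 272.5 ] [560.1 -17.3  71. ]
scene blue 7 [399.14 276.14] [535.7  73.1  71. ]
scene blue 18 [349.5  286.83] [611.   -8.5  71. ]
scene blue 17 [396.   292.76] [593.2  84.   71. ]
scene [(np.int32(1308), array([326.93, 286.38])), (np.int32(248), array([420.02, 277.92])), (np.int32(313), array([405.47, 299.91]))]
```

View pics/topc.png

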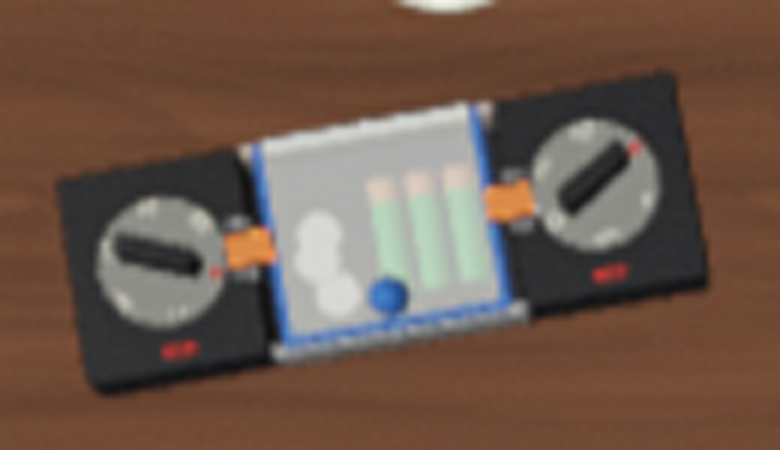

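View pics/scenec.png

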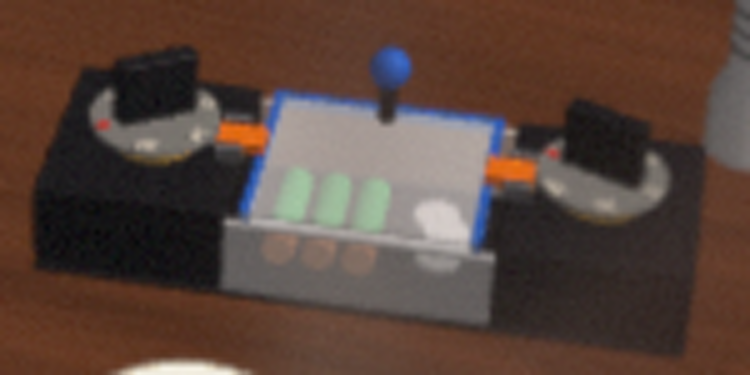

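Run:
```python
from h import *
def f(n,x,y,k,x0,y0,z): return onz(n,(x+.5)/k-.5+x0,(y+.5)/k-.5+y0,z)
L=f("top",163,262,6,205,205,56);R=f("top",597,185,6,205,205,56)
Ls=f("scene",603,177,5,300,250,56);Rs=f("scene",155,113,5,300,250,56)
print(L,R,Ls,Rs)
for l,r in((L,R),(Ls,Rs)):
    d=l-r;print(np.linalg.norm(d),np.degrees(np.arctan2(-d[0],d[1])),(l+r)/2)
def tri(a,b):
    (o1,d1),(o2,d2)=a,b
    s=np.linalg.lstsq(np.c_[d1,-d2],o2-o1,rcond=None)[0];p,q=o1+s[0]*d1,o2+s[1]*d2
    return (p+q)/2,np.linalg.norm(p-q)
print("knob",tri(ray("top",269.25,253.95),ray("scene",378.62,262.38)))
print("L",tri(ray("top",(163.5)/6+204.5,262.5/6+204.5),ray("scene",603.5/5+299.5,177.5/5+249.5)))
print("R",tri(ray("top",(597.5)/6+204.5,185.5/6+204.5),ray("scene",155.5/5+299.5,113.5/5+249.5)))
# bars: ends at z=86 top centre, and dark-bar pixel mask moments inside cap
p=cv2.imread("pics/top0.png");k=cv2.cvtColor(p,cv2.COLOR_BGR2GRAY)
for n,c in(("L",L),("R",R)):
    u,v=proj("top",c);w=[]
    for y in range(int(v)-9,int(v)+10):
        for x in range(int(u)-9,int(u)+10):
            if np.hypot(x-u,y-v)<9.3 and k[y,x]<75: w.append(onz("top",x,y,84)[:2])
    w=np.array(w);C=np.cov(w.T);e,V=np.linalg.eigh(C);print(n,len(w),w.mean(0),np.degrees(np.arctan2(V[1,1],V[0,1])),np.sqrt(12*e))
for y in(60,78,86):print(y)
# torches (chrome) tops
for q in((178,243),(163,283),(213,296),(183,322)):
    a=onz("top",q[0]-3,q[1]-1,122);print(q,a,np.hypot(*a[:2]))
```

```text
[526.18778812 118.1098442   56.        ] [560.36851438 -69.58726594  56.        ] [528.27243124 117.77984075  56.        ] [558.68621075 -71.07842694  56.        ]
190.7839804663048 10.320795816128834 [543.27815125  24.26128913  56.        ]
191.29151382058916 9.148380753985736 [543.47932099  23.35070691  56.        ]
knob (array([508.7306278 ,  18.93813703,  74.26471439]), np.float64(0.12131123727918466))
L (array([526.4818582 , 117.864289  ,  54.81697699]), np.float64(0.8691962912313087))
R (array([560.27925759, -69.99772793,  57.29452754]), np.float64(0.8140394934549702))
L 58 [524.34518307 115.79479244] 75.79230189069149 [10.16245958 37.05814165]
R 59 [558.46988354 -68.83009641] 132.7912083959928 [10.90513265 36.06710269]
60
78
86
(178, 243) [531.28269188 250.10948907 122.        ] 587.2104011474516
(163, 283) [431.3107727  283.29878505 122.        ] 516.030216420672
(213, 296) [399.7024347  158.80835302 122.        ] 430.0954885793506
(183, 322) [336.08708019 230.26506104 122.        ] 407.40216470571056
```

```bash
cat >> h.py <<'E'
C=np.array([543.3,23.9]);Y=np.radians(10.2);RB=np.array([[np.cos(Y),-np.sin(Y)],[np.sin(Y),np.cos(Y)]])
def bx(x,y): return C+RB@[x,y]
E
python3 - <<'E'
from h import *
for n,y,a in(("L",95,(75.8,155)),("R",-95,(132.8,50))):
    for off in(0,-180):
        print(n,off,[[None if q is None else np.round(q,1) for q in [robot.ik([*bx(0,y),z],[180,0,A+off])]] for A in a for z in(260,68)])
L=bx(0,95)
t=robot.get_clock();robot.movep([*L,260],[180,0,75.8]);print(robot.get_clock()-t,robot.get_joints())
t=robot.get_clock();robot.move_l([*L,120]);print(robot.get_clock()-t,robot.get_wrist_force(),robot.get_ft_torque())
E
```

```text
L 0 [[array([ 12.6,   4. ,  11.4,  97.4,   0. , 116.8])], [array([ 12.6,   3.7, -10.2,  76.1,   0. , 116.8])], [array([12.6,  4. , 11.4, 97.4,  0. , 37.6])], [array([ 12.6,   3.7, -10.2,  76.1,   0. ,  37.6])]]
L -180 [[array([ 12.6,   4. ,  11.4,  97.4,   0. , -63.2])], [array([ 12.6,   3.7, -10.2,  76.1,   0. , -63.2])], [array([  12.6,    4. ,   11.4,   97.4,    0. , -142.4])], [array([  12.6,    3.7,  -10.2,   76.1,    0. , -142.4])]]
R 0 [[array([-7.1,  7.5, 15.2, 97.6,  0. , 40.1])], [array([-7.1,  7.1, -6.6, 76.3,  0. , 40.1])], [array([ -7.1,   7.5,  15.2,  97.6,   0. , 122.9])], [array([ -7.1,   7.1,  -6.6,  76.3,   0. , 122.9])]]
R -180 [[array([  -7.1,    7.5,   15.2,   97.6,    0. , -139.9])], [array([  -7.1,    7.1,   -6.6,   76.3,    0. , -139.9])], [array([ -7.1,   7.5,  15.2,  97.6,   0. , -57.1])], [array([ -7.1,   7.1,  -6.6,  76.3,   0. , -57.1])]]
2.4083 [ 1.24936578e+01  4.02784812e+00  1.13829111e+01  9.73559893e+01
 -8.47294199e-03  1.16764683e+02]
1.0833999999999997 [ 0.35499083 -0.02405756  0.97864148] [ 0.02574055 -0.02116336 -0.02342441]
```

```bash
cat >> h.py <<'E'
def grab(L):
    print("guard",robot.move_l([*L,69],v=80,guard=6)); robot.gripper_close(20)
    print("gap",robot.get_finger_gap()*85,"F",robot.get_wrist_force().round(2),"M",robot.get_ft_torque().round(3),robot.get_tool_pos(),robot.get_clock())
def orange(n="scene"):
    im,_=robot.capture(n);hsv=cv2.cvtColor(im,cv2.COLOR_BGR2HSV);H,S,V=[hsv[...,i].astype(int) for i in range(3)]
    m=(H>5)&(H<18)&(S>180)&(V>150);r=np.zeros(m.shape,bool)
    (r.__setitem__((slice(250,325),slice(300,450)),1) if n=="scene" else r.__setitem__((slice(205,280),slice(205,335)),1))
    return im,blobs(m&r)
E
python3 - <<'E'
from h import *
grab(bx(0,95))
m0=robot.get_ft_torque()[2]
for i in range(8):
    q=np.array(robot.get_joints()) if i==0 else q
    q[5]-=1.5; t=robot.get_clock();robot.move_joints(list(q));print(i,round(robot.get_clock()-t,3),robot.get_ft_torque().round(3),robot.get_wrist_force().round(2),round(robot.get_joints()[5]-q[5],3))
im,o=orange();print(o);cv2.imwrite("pics/s1.png",cv2.resize(im[200:350,280:480],None,fx=4,fy=4))
E
```

```text
guard False
gap 9.585740260413937 F [ 4.12 -1.59 -1.34] M [-0.37  -0.703  0.009] [527.01694381 117.23445872  69.20527768] 5.05
0 0.25 [-0.154 -0.356  0.025] [ 2.39 -0.78 -0.29] 0.02
1 0.25 [-0.225 -0.483  0.028] [ 3.79 -2.1  -0.46] 0.046
2 0.25 [-0.323 -0.65   0.032] [ 3.71 -1.3  -1.66] 0.055
3 0.25 [-0.343 -0.752  0.029] [ 4.03 -1.96 -1.64] 0.057
4 0.25 [-0.371 -0.891 -0.02 ] [ 4.72 -2.2  -2.  ] 0.057
5 0.25 [-0.369 -0.941  0.094] [ 4.95 -1.92 -2.42] 0.052
6 0.25 [-0.391 -0.98   0.05 ] [ 5.02 -2.27 -2.15] 0.053
7 0.25 [-0.336 -1.023  0.069] [ 5.32 -2.54 -2.48] 0.051
[(np.int32(33), array([348.09, 276.45])), (np.int32(35), array([401.89, 283.54]))]
```

View pics/s1.png

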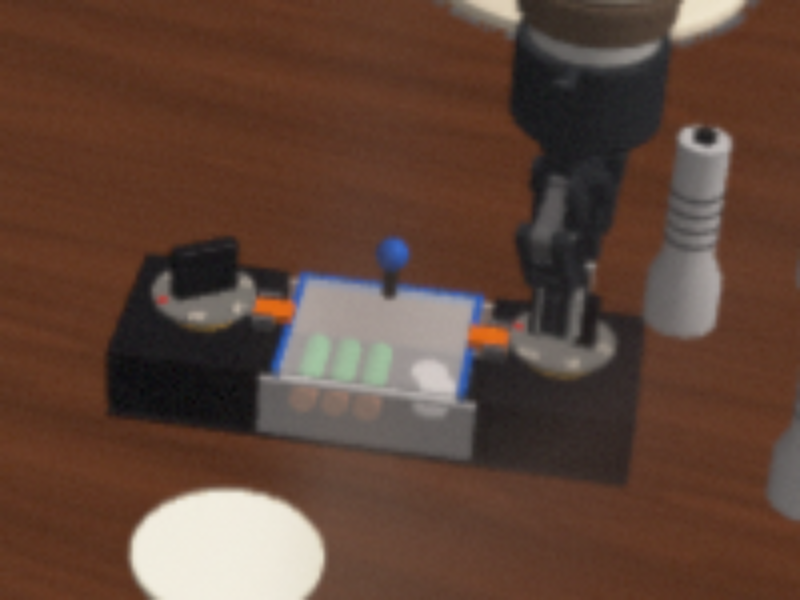

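```bash
cat >> h.py <<'E'
def mz(): return np.mean([robot.get_ft_torque()[2] for _ in range(5)])
def turn(s,step,n,side,u0,lim=0.12):
    """turn j6 by s*step deg n times, stop when bolt moved in scene view or torque up"""
    q=np.array(robot.get_joints())
    for i in range(n):
        q[5]+=s*step;robot.move_joints(list(q));m=mz();_,o=orange()
        b=[c[0] for A,c in o if A>12 and (c[0]>375)==(side=="L")];d=abs(b[0]-u0) if b else -1
        print(i,round(q[5],1),round(m,3),round(d,2),end=" | ")
        if d>1.2 or abs(m)>lim: print("STOP",robot.get_clock());return True
    print(robot.get_clock());return False
E
python3 - <<'E'
from h import *
turn(-1,3,5,"L",401.89) or turn(-1,1.5,36,"L",401.89)
E
```

```text
0 101.8 0.016 0.14 | 1 98.8 0.086 0.14 | 2 95.8 0.017 0.14 | 3 92.8 0.014 0.14 | 4 89.8 0.032 0.14 | 8.6
0 88.4 0.061 0.14 | 1 86.9 0.044 0.14 | 2 85.4 0.049 0.14 | 3 83.9 -0.018 0.14 | 4 82.4 0.093 0.14 | 5 80.9 0.058 0.14 | 6 79.4 0.048 0.14 | 7 77.9 0.043 0.14 | 8 76.4 0.016 0.14 | 9 74.9 0.049 0.0 | 10 73.4 0.025 0.0 | 11 71.9 0.051 0.0 | 12 70.4 0.007 0.0 | 13 68.9 0.122 0.23 | STOP 12.8
```

Run:
```python
from h import *
for _ in range(3):
    robot.sleep(.15);print(round(mz(),3),orange()[1],orange("top")[1])
print(robot.get_clock())
```

```text
0.08 [(np.int32(32), array([348.16, 276.41])), (np.int32(34), array([402.  , 283.59]))] []
0.151 [(np.int32(32), array([348.16, 276.41])), (np.int32(34), array([402.  , 283.59]))] []
0.141 [(np.int32(33), array([348.24, 276.48])), (np.int32(34), array([402.  , 283.59]))] []
13.55
```

Run:
```python
from h import *
print([robot.get_ft_torque().round(3).tolist() for _ in range(2)],robot.get_wrist_force().round(2),robot.get_tool_pos(),robot.get_joints())
for _ in range(6): robot.sleep(.05);print(robot.get_ft_torque().round(3),end="")
im,o=orange();cv2.imwrite("pics/s2.png",cv2.resize(im[240:340,300:450],None,fx=5,fy=5,interpolation=cv2.INTER_CUBIC))
```

```text
[[-0.18, -1.312, 0.091], [-0.18, -1.312, 0.091]] [ 7.41 -0.69 -4.42] [528.08323431 117.36281465  69.22239575] [ 1.25556435e+01  3.70817295e+00 -1.00926306e+01  7.60137724e+01
 -5.01910610e-02  6.90485935e+01]
[-0.155 -1.357  0.114][-0.21  -1.366  0.093][-0.205 -1.372  0.108][-0.181 -1.375  0.139][-0.129 -1.351  0.095][-0.158 -1.337  0.057]
```

View pics/s2.png

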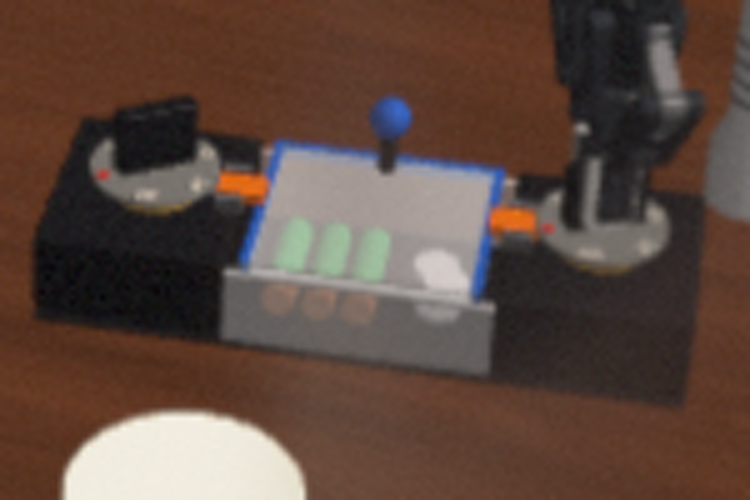

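Run:
```python
from h import *
a=cv2.imread("pics/scene0.png").astype(float);b=robot.capture("scene")[0].astype(float)
for nm,im in(("0",a),("now",b)):
    w=np.clip(im[...,2]-im[...,0]-90,0,None)
    for x0,x1 in((335,362),(390,412)):
        s=w[270:292,x0:x1];yy,xx=np.mgrid[270:292,x0:x1];print(nm,(s*xx).sum()/s.sum(),(s*yy).sum()/s.sum(),s.sum())
    print(im[284,394:416,2].astype(int),im[284,394:416,0].astype(int))
print("6mm:",proj("scene",[*bx(0,65),51]),proj("scene",[*bx(0,71),51]))
c=bx(0,95)
for nm,(x,y),off in(("0",(553,155),250),("now",(548,229),240)):
    p=onz("scene",(x+.5)/5+299.5,(y+.5)/5+off-.5,56)[:2]-c;print(nm,p,np.hypot(*p),(np.degrees(np.arctan2(p[1],p[0]))-10.2+180)%360)
```

```text
0 348.2131964809384 276.4885630498534 3410.0
0 401.73399458972045 283.44153892395553 3327.0
[174 173 177 204 217 218 221 223 224 225 224 223 206 138 119 119 121 119
 119 118 115 110] [158 157 146  59  23  23  28  31  26  17  24  27  45  79 104 109 108 109
 108 107 104 101]
now 348.20603015075375 276.4921667159326 3383.0
now 402.10233918128654 283.51234567901236 3078.0
[175 170 157 129 218 217 220 222 225 225 224 225 208 140 132 141 131 112
  76  38  32  40] [159 157 155 129  50  18  23  25  28  23  28  32  44  78 100  98  99 100
  69  33  28  37]
6mm: (np.float64(405.7199507526686), np.float64(284.5429159982504)) (np.float64(408.5739892861103), np.float64(284.91850871439965))
0 [ -5.14206331 -23.21042407] 23.773190792678555 67.30838558491931
now [ 12.13183999 -20.43729007] 23.76687541421024 110.49391640653235
```

```bash
cat >> h.py <<'E'
def edges():
    """subpixel inner-edge positions of left/right bolts in scene view, averaged over rows"""
    im=robot.capture("scene")[0].astype(float);w=np.clip((im[...,2]-im[...,0])/195,0,1)
    return (w[282:286,392:409].sum(1)).round(1),(w[275:279,338:360].sum(1)).round(1)
E
python3 - <<'E'
from h import *
im=cv2.imread("pics/scene0.png").astype(float);w=np.clip((im[...,2]-im[...,0])/195,0,1)
print("start",(w[282:286,392:409].sum(1)).round(1),(w[275:279,338:360].sum(1)).round(1))
print(edges(),round(mz(),3))
q=np.array(robot.get_joints())
for d in(.8,.8,.8):
    q[5]+=d;robot.move_joints(list(q));robot.sleep(.2);print(q[5].round(1),edges(),round(mz(),3),robot.get_wrist_force().round(1),robot.get_clock())
E
```

```text
start [ 9.  10.4 10.4  8.5] [ 9.  10.4 10.8  8.2]
(array([8. , 9.3, 9.4, 8.3]), array([ 8.9, 10.4, 10.7,  8.2])) 0.129
69.8 (array([8. , 9.4, 9.5, 8.3]), array([ 8.9, 10.4, 10.7,  8.2])) 0.065 [ 5.8 -2.1 -1.5] 14.5
70.6 (array([ 8.6,  9.8, 10.1,  8.6]), array([ 8.9, 10.4, 10.8,  8.2])) -0.095 [ 5.3 -1.4 -2.2] 15.0
71.4 (array([ 8.6,  9.9, 10.2,  8.8]), array([ 8.9, 10.4, 10.8,  8.2])) -0.009 [ 4.7 -1.1 -0.7] 15.5
```

Run:
```python
from h import *
q=np.array(robot.get_joints())
for i in range(9):
    q[5]-=.8;robot.move_joints(list(q));robot.sleep(.1);e=edges()[0];ms=[mz()]
    for _ in range(2): robot.sleep(.02);ms.append(mz())
    m=np.mean(ms)
    print(q[5].round(1),e,round(m,3),robot.get_wrist_force().round(1),robot.get_clock())
    if m>.15 or e[1]<8.3: break
```

```text
70.6 [ 8.6  9.6 10.   8.6] 0.1 [ 4.9 -2.3 -2.7] 15.9333
69.8 [8.3 9.5 9.5 8.3] 0.113 [ 4.5 -1.6 -1.3] 16.3667
69.0 [8.  9.3 9.5 8.3] 0.097 [ 5.7 -1.9 -2. ] 16.8
68.2 [7.8 9.  9.3 8.2] 0.114 [ 5.5 -2.1 -2.2] 17.2333
67.4 [7.3 8.8 9.  7.9] 0.116 [ 5.2 -1.5 -1.9] 17.6667
66.6 [7.3 8.4 8.8 7.7] 0.12 [ 5.3 -1.5 -1.7] 18.1
65.8 [6.7 8.  8.3 7.3] 0.126 [ 5.1 -1.4 -1.8] 18.5333
```

Run:
```python
from h import *
q=np.array(robot.get_joints());q[5]=65.8
robot.sleep(.3);print(edges()[0],mz())
for i in range(4):
    q[5]-=.6;robot.move_joints(list(q));robot.sleep(.1);e=edges()[0];ms=[mz()]
    for _ in range(3): robot.sleep(.02);ms.append(mz())
    m=np.mean(ms)
    print(q[5].round(1),e,round(m,3),robot.get_wrist_force().round(1),robot.get_clock())
    if m>.15: break
```

```text
[6.2 7.6 7.7 6.9] 0.12442295243802408
65.2 [6.1 7.3 7.7 7.1] 0.056 [ 5.2 -2.4 -2.4] 19.3333
64.6 [6.  7.3 7.7 7. ] 0.04 [ 4.3 -2.4 -1.8] 19.7833
64.0 [6.1 7.3 7.6 7. ] 0.042 [ 4.8 -2.6 -1.7] 20.2333
63.4 [6.1 7.3 7.7 7. ] 0.039 [ 4.9 -1.1 -1.9] 20.6833
```

Run:
```python
from h import *
robot.release();p=robot.get_tool_pos();robot.move_l([p[0],p[1],125],v=120)
print(edges())
R=bx(0,-95);robot.movep([*R,125],[180,0,132.8]);grab(R)
e0=edges()[1];print(e0,robot.get_joints().round(1))
q=np.array(robot.get_joints());st=0
for i in range(50):
    s=4 if i<8 else (1.2 if st==0 else .8)
    q[5]+=s;robot.move_joints(list(q));d=(e0-edges()[1])[:3].mean();ms=[mz()]
    for _ in range(2): robot.sleep(.02);ms.append(mz())
    m=np.mean(ms);print(q[5].round(1),round(d,2),round(m,3),end=" | ")
    if d>.3: st=1
    if d>2.3 or abs(m)>.17: print("STOP");break
robot.sleep(.3);print(edges(),mz(),robot.get_clock())
```

```text
(array([6.1, 7.3, 7.6, 7. ]), array([ 8.9, 10.4, 10.7,  8.2]))
guard False
gap 9.590100971514309 F [ 6.15  6.04 -0.41] M [ 1.218 -1.155  0.007] [561.39210144 -68.53133623  69.37811553] 24.375
[ 8.9 10.4 10.8  8.3] [-7.   7.1 -6.5 76.3  0.1 40.1]
44.1 0.13 -0.05 | 48.1 0.13 -0.001 | 52.1 0.07 -0.041 | 56.1 0.13 -0.038 | 60.1 0.17 -0.034 | 64.1 0.07 -0.038 | 68.1 0.13 -0.04 | 72.1 0.17 -0.09 | 73.3 0.17 -0.071 | 74.5 0.17 -0.103 | 75.7 0.1 -0.072 | 76.9 0.13 -0.069 | 78.1 0.13 -0.033 | 79.3 0.03 -0.037 | 80.5 0.03 -0.059 | 81.7 0.03 -0.035 | 82.9 0.1 -0.109 | 84.1 0.1 -0.082 | 85.3 0.07 -0.038 | 86.5 0.07 -0.031 | 87.7 0.07 -0.029 | 88.9 0.03 -0.03 | 90.1 0.07 -0.013 | 91.3 -0.03 -0.042 | 92.5 0.07 -0.063 | 93.7 -0.03 -0.028 | 94.9 0.0 -0.018 | 96.1 0.0 -0.09 | 97.3 -0.03 -0.031 | 98.5 0.03 -0.06 | 99.7 0.0 -0.025 | 100.9 -0.17 -0.08 | 102.1 -0.03 -0.083 | 103.3 0.03 -0.091 | 104.5 0.0 -0.134 | 105.7 0.37 -0.159 | 106.5 0.57 -0.136 | 107.3 0.87 -0.125 | 108.1 1.5 -0.085 | 108.9 1.53 -0.054 | 109.7 1.53 -0.034 | 110.5 1.53 -0.065 | 111.3 1.67 -0.039 | 112.1 1.47 -0.025 | 112.9 1.5 -0.033 | 113.7 1.53 -0.029 | 114.5 1.53 -0.039 | 115.3 1.53 -0.012 | 116.1 1.53 -0.033 | 116.9 1.47 -0.041 | (array([6.2, 7.3, 7.6, 7. ]), array([7.8, 8.7, 9.1, 6.4])) -0.008521488351689702 41.4417
```

Run:
```python
from h import *
im=robot.capture("scene")[0];cv2.imwrite("pics/s3.png",cv2.resize(im[240:340,300:450],None,fx=5,fy=5,interpolation=cv2.INTER_CUBIC))
a=cv2.imread("pics/scene0.png")
for r in(276,277):
  for k in(a,im): print((k[r,338:362,2].astype(int)-k[r,338:362,0]))
```

```text
[ 17  25  20  16  16  53 181 201 203 213 203 200 199 199 184  91 -50  -3
  15  16  18  17  18  15]
[  11   11   10   15   38  135  198  205  200  204  205  201  188   55
  -37 -112  -83   -5   13   17   17   17   14   15]
[ 22  27  14  11  20 107 179 196 192 201 203 200 197 205 186  95 -23   8
  19  16  18  17  17  18]
[  15   12   11   24   97  171  188  196  192  197  200  198  185   40
  -83 -109  -46    8   16   17   16   15   17   17]
```

View pics/s3.png

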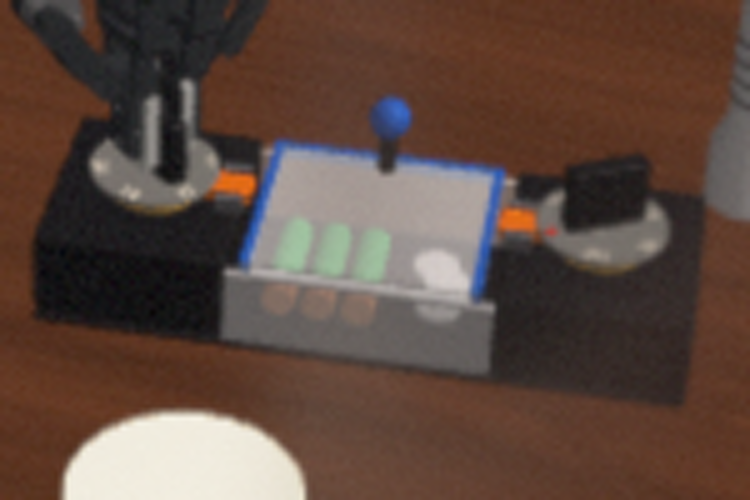

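Run:
```python
from h import *
for s in(1,-1):
    for y in(46,52): print(s*y,proj("scene",[*bx(0,s*y),52]),proj("top",[*bx(0,s*y),52]))
robot.release();p=robot.get_tool_pos();robot.move_l([p[0],p[1],125],v=150)
# go over the knob, fingers closing along box y; also clear of view
K=bx(-35,0)
robot.movep([*K,200],[180,0,10.2+180]) if abs(robot.ik([*K,200],[180,0,190.2])[5])<120 else robot.movep([*K,200],[180,0,10.2])
print(robot.get_joints().round(1),edges(),robot.get_clock())
im=robot.capture("scene")[0];t=robot.capture("top")[0];a=cv2.imread("pics/scene0.png")
cv2.imwrite("pics/s4.png",np.vstack([cv2.resize(k[262:300,335:420],None,fx=8,fy=7,interpolation=cv2.INTER_CUBIC) for k in(a,im)]))
```

```text
46 (np.float64(396.73812169311554), np.float64(282.96918677995143)) (np.float64(250.8078406047149), np.float64(245.125729481288))
52 (np.float64(399.5832013310586), np.float64(283.3439913243231)) (np.float64(248.53617510650554), np.float64(245.52400447652795))
-46 (np.float64(353.5683466020879), np.float64(277.25746374419674)) (np.float64(285.6102848076115), np.float64(239.02524563839836))
-52 (np.float64(350.7850959144413), np.float64(276.88764432871034)) (np.float64(287.8778856910955), np.float64(238.62783720125708))
[ 2.  -1.2 -0.7 90.6  0.  -8.2] (array([6.1, 7.2, 7.6, 7. ]), array([7.9, 8.7, 9.1, 6.4])) 44.675
```

View pics/s4.png

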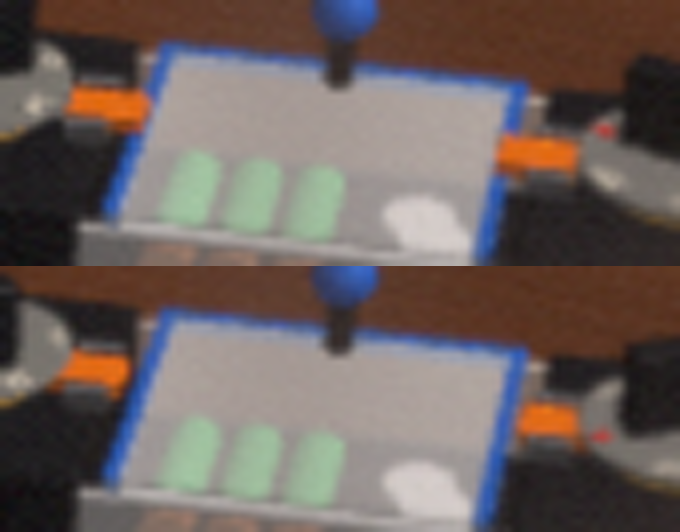

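Run:
```python
from h import *
K=np.array([508.8,18.1]);print(robot.move_l([*K,100],v=150),robot.move_l([*K,64],v=80,guard=8))
robot.gripper_close(20);print("gap",robot.get_finger_gap()*85,robot.get_wrist_force().round(1),robot.get_clock())
p0=np.array(robot.get_tool_pos());r=np.hypot(80,31);a0=np.arctan2(31,80);ex=RB@[1,0]
for th in np.arange(.13,1.05,.13):
    dx=80-r*np.cos(a0+th);dz=r*np.sin(a0+th)-31
    g=robot.move_l(p0+[*(ex*dx),dz],v=60,guard=25)
    f=robot.get_wrist_force();print(round(th,2),g,f.round(1),round(robot.get_finger_gap()*85,1),robot.get_clock())
    if g: break
im=robot.capture("scene")[0];cv2.imwrite("pics/s5.png",cv2.resize(im[200:340,280:480],None,fx=4,fy=4))
```

```text
False False
gap 15.73685790677638 [-1.   2.6  2.2] 46.8333
0.13 False [-1.2  2.2  0.9] 16.2 47.175
0.26 False [-2.9  2.3  1. ] 16.4 47.5083
0.39 False [-1.4  2.8 -0.3] 16.0 47.8417
0.52 False [-1.2  4.   0.2] 16.4 48.175
0.65 False [-1.5  3.6 -0.2] 15.9 48.5083
0.78 False [-1.5  4.3 -0.1] 16.0 48.8417
0.91 False [-1.2  4.3  0.1] 16.2 49.175
1.04 False [-0.5  4.8  1.4] 15.9 49.5083
```

View pics/s5.png

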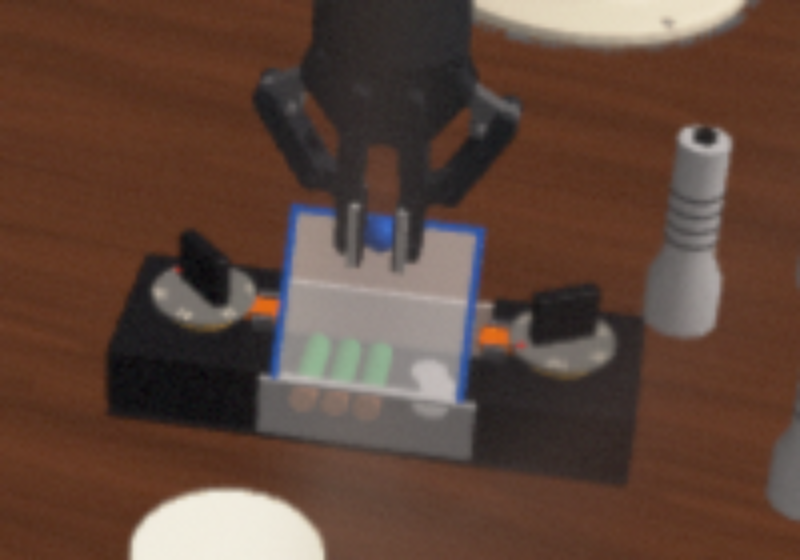

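The picture shows the lid open, with the knob (380,232) in the fingers and both bolts back. Next I release, rise and check.

Run:
```python
from h import *
robot.release();p=robot.get_tool_pos();robot.move_l([p[0],p[1],p[2]+120],v=120);robot.sleep(.5)
im=robot.capture("scene")[0];cv2.imwrite("pics/s6.png",cv2.resize(im[200:340,280:480],None,fx=4,fy=4));print(edges(),robot.get_clock(),robot.get_wrist_force())
```

```text
(array([6.2, 7.4, 7.7, 7. ]), array([6.6, 7.1, 7.3, 4.8])) 51.9833 [-1.16069061 -0.16078567 -0.01206242]
```

View pics/s6.png

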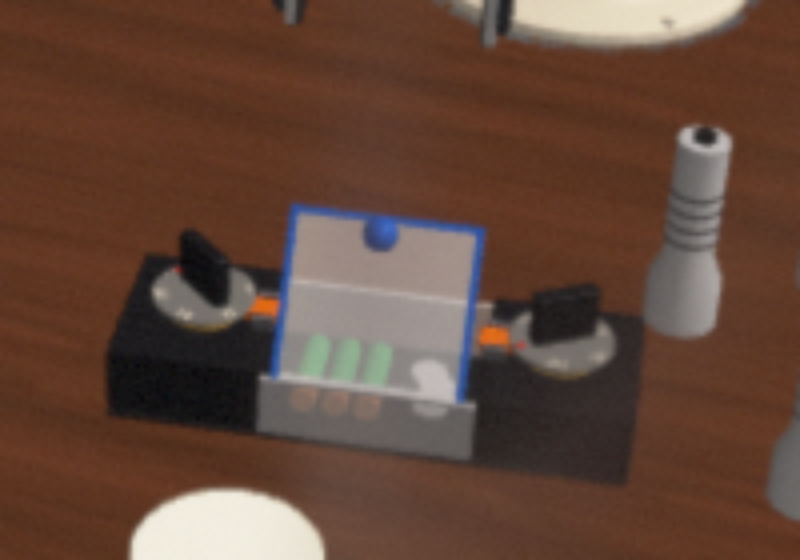

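The lid stands open with its knob at (380,232), the left bolt (493,337) and right bolt (265,307) are back, and the gripper is clear.

```bash
python3 -c "
from rig import robot
print(robot.sign_off())"
```

```text
the job is handed in; nothing more can be done
None
```

I handed the job in at about 52 s: both bolts sprang back with the lid still shut, the lid now stands open about 1.04 rad by the commanded arc, the gripper is clear and I saw no contact with the other things; `sign_off` gave no verdict.

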